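# Tong the carrot round into the lunch box

### The arm

A 6-joint arm with a two-finger parallel gripper is mounted at the origin on the work surface. World frame = base frame: x ahead of the robot, y to its left, z up, the work surface at z = 0. Lengths are in m, angles in rad, forces in N, time in s.
With the tool pointing down it reaches from about 0.35 to 0.775 m from the base axis. Payload 5.5 kg.
Tool frame: the origin (TCP) lies between the finger pads; the fingertips stand 22 mm ahead of it and the grasp point (between the pads) lies 3 mm ahead of it (env.finger_overhang is the distance from the TCP to the fingertips, in m); y points along the fingers, x is the direction in which the jaws open and shut, and the axes are right-handed (so a half turn about y gives the same grasp; the last joint's range is limited). The gripper opens to 85 mm and grips with 20 to 120 N. Pads are 22 mm wide; open, the fingers measure 114 mm over their backs; the gripper's body (76 mm by 85 mm) begins 54 mm behind the grasp point. The pads swing forward as they close: fully open they stand 13 mm farther back than shut.
Start: joints at [-1.466, 0.313, 0.046, 1.304, 0, 1.431], TCP at [0.139, -0.558, 0.227] pointing down, gripper open.
Joint ranges: [-2.76, 2.76], [-0.86, 1.69], [-1.03, 1.26], [-2.2, 2.34], [-1.47, 1.5], [-3.14, 3.14]. Speed limits (rad/s): [2.57, 2.57, 3.14, 3.14, 3.14, 3.14].

### API

Orientations are given as a unit quaternion [w, x, y, z].
In Python, from workcell import monitor, cams, job, env gives the robot as it stands.
- The arm moves only by the tool drive_tool, never from a script. Its argument "plan" is text: rows parted by semicolons, each of 7 numbers parted by spaces: the opening, from -1 (shut) to 1 (fully open), then the shift along the tool's x, y, z in mm, then the turn, a rotation vector about the tool's x, y, z in degrees. In form: gripper x y z rx ry rz; .... A call has 1 to 8 rows; each row shifts and turns the pose as measured when the row begins, along the tool's axes as they then stand; what a row does not reach is not made up. A row lasts 1/8 s, in which the tool goes at most 62.5 mm and 10.7 degrees, less where a joint would pass 70% of its speed; a pose out of reach is approached as far as the arm can. A call is refused whole if a number of a shift passes 62.5 or a number of a turn 10.7, either way. A call with a gripper value outside its range is refused whole. The fingers move at their own pace and stop on an object; "grip_force" is the grip in N (left out, the last holds). Time passes only in rows, so rows that do not move let the fingers close. It gives the time, the measured TCP pose, the force and the opening at its end, in the units of the state.
- monitor.get_state(): the state, without advancing time (a new reading comes with each control period).
- cams.read_camera(name): name is "scene" or "top" or "wrist"; returns (picture, depth): 420x560x3 uint8, red, green, blue; 420x560 float32, m along the optical axis (not along the pixel's ray), 0 where there is no reading.
- cams.calibration(name): a dict with "fx", "fy", "cx", "cy" (pixels), "R" (3x3) and "t" (3): a world point X has camera coordinates R X + t. Camera axes: x right, y down, z forward; pixel columns grow to the right and rows downward; lengths in m; the calibration is good to about 2 mm. The wrist camera is an equidistant fisheye: a pixel r from the principal point sees the ray r / f radians off the axis. A picture is of the moment at which its call begins: read the wrist's pose just before it. calibration takes no time and is no camera call; for the wrist camera it gives the pose at the moment of the call.
- job.hand_in(): hands the job in, once; it reports no verdict.
The state is a dict: "clock": time; "joint_pos": joint angles; "qvel": joint speeds; "tau": joint torques, N m; "tcp_pos": TCP position; "orientation": TCP orientation; "wrist_force": force on the tool from outside, world axes, zero at the start; "ft_torque": the same for the moment, N m; "finger_gap": finger opening in m.
Only numpy, scipy, OpenCV 4.12 (cv2) and the standard library are available. Lean on these libraries where they do the work, as an engineer would, in place of code of your own. Each camera call takes 0.05 s, during which the arm holds its last target.

### The job

Take the sprung serving tongs from their rest and, by squeezing them, pick up the round carrot slice from the chopping board. Carry it to the one empty compartment of the lunch box, lower it gently onto the compartment's floor so that it stands on its flat face, and let it go there rather than dropping it. Then lay the tongs back across the two bars of their rest as you found them; touch the carrot round only with the tongs, never with the robot itself.

Things in the scene. Friction and masses are not known exactly. Their poses are not given: they have to be found in the camera images.
- tongs_grip (a point): Steel serving tongs, 100 g, lying level. Point midway between their two black finger grips, half-way up. +x runs to the jaws, y is the squeezing line, z up. Grips: 44 mm wide over both when open, 28 mm tall, 34 mm long in x; the -y one is fixed, the +y one sprung, hinged 85 mm behind. The spring pushes 5 N open, 8 N shut: squeezed to 41-42 mm they are held with jaws open; use 15-25 N to grip.
- tongs_jaws (a point): The middle of the open tongs' mouth, moving with the fixed arm, 75 mm in +x from and 50 mm below the grip point, 12 mm above the jaws' tips (axes as the grips'). Jaws: 22 mm long in x, ribbed over the lowest 24 mm; gap 54 mm open, 68 mm over the outside. Each mm of squeeze at the grips shuts the gap by 1.9 mm; on the carrot round the grips are about 28 mm wide. Arms above the jaws: 14 mm tall.
- rest_mid (a point): Tong rest of dark wood: fixed plate 200 x 100 x 4 mm, two crossbars on posts at x = -50 and +45 mm, each 6 mm thick, 100 mm long in y. Point: middle of the rest at the bars' tops, 65 mm above the counter; x is the way the tongs lie (jaws to +x), z up. The tongs' arms lie on the bars with the grip point 7 mm above this point; the jaws hang beyond the +45 mm bar, tips 10 mm above the counter.
- round_mid (a point): Centre of the carrot round to move: thick raw slice, 28 mm diameter, 24 mm tall, about 18 g, standing on its flat face on a white chopping board 15 mm thick; z is its axis. Two other carrot pieces lie on the board, 55 mm or more away centre to centre, no taller than 20 mm: a square stick 60 mm long and an oblong block 36 x 26 mm.
- empty_floor (a point): Centre of the floor of the black lunch box's empty compartment (box fixed, 210 x 210 mm, floor 4 mm thick, outer walls 32 mm high). Compartment 97 x 97 mm inside, dividers 26 mm above this floor; x, y along its walls, z up. It is the box's +x, -y quarter; rice fills the +y half, omelette slices the other quarter, all lower than the outer walls.
Not all that is in view belongs to the job. What is shaped like the part that bears tongs_grip but green or yellow is not meant.

How it is judged:
By the outcome, as a careful person would: the job done as asked, in the order asked, and still so for the second after the job is handed in, with the robot touching nothing.
It also fails if it takes over 64 s, if anything falls off the work surface, if the arm or the gripper's body presses on something with over 40 N, if the wrist force passes 120 N, or if a joint passes its speed limit or range.

## Working session

There is one attempt and no reset: what is moved stays moved. The work goes in short steps, Python scripts to look and compute and a tool call to move; the robot and the scene stay as the last step left them, time stands still between calls to the robot, and variables do not carry over. Pictures are saved under pics/ and viewed, and the job is handed in when it is done.

Besides the shell and the picture viewer there is one more tool, called after "Call:" as a command line: name --argument value ..., lists and objects as JSON in quotes. drive_tool: Moves the arm, as the interface text tells. Its arguments: {"type":"object","properties":{"plan":{"type":"string"},"grip_force":{"type":"number"}},"required":["plan"]}

```bash
ls; mkdir -p pics; python3 - <<'E'
from workcell import monitor,cams,job,env
import cv2,numpy as np
s=monitor.get_state();print(s)
for n in("scene","top"):
    p,d=cams.read_camera(n);cv2.imwrite(f"pics/{n}0.png",p[:,:,::-1]);np.savez(f"{n}0.npz",p=p,d=d)
    c=cams.calibration(n);print(n,c)
E
```

```text
pics
{'clock': 0.0, 'joint_pos': array([-1.46564411e+00,  3.14002320e-01,  4.49586892e-02,  1.30362671e+00,
       -3.02780123e-06,  1.43119677e+00]), 'qvel': array([-0.00172688, -0.00057508, -0.00142555, -0.00041366,  0.00014934,
       -0.00027638]), 'tau': array([ 2.89595109e-04, -4.80630183e+01,  2.98531687e+01,  1.93917478e-02,
       -1.52838452e-04, -3.88469246e-06]), 'tcp_pos': array([ 0.13926402, -0.55732226,  0.22569952]), 'orientation': array([ 0.55777155, -0.55682004,  0.43568631, -0.43476405]), 'wrist_force': array([ 0.34660763, -0.94131408, -0.16470831]), 'ft_torque': array([-0.01658128, -0.02473336, -0.08618095]), 'finger_gap': 0.08541962078289021}
scene {'fx': 505.396700443276, 'fy': 505.396700443276, 'cx': 279.92102810173645, 'cy': 216.8333224135106, 'R': array([[-0.51902383,  0.85475091,  0.0038928 ],
       [ 0.59989001,  0.36750329, -0.71068509],
       [-0.60888935, -0.36652724, -0.7034995 ]]), 't': array([ 0.30067178, -0.26223768,  1.64667882])}
top {'fx': 385.54128522182856, 'fy': 385.54128522182856, 'cx': 277.95687809550674, 'cy': 210.71202378266346, 'R': array([[ 0.01628617, -0.99973078,  0.01652651],
       [-0.99512852, -0.01781409, -0.09696332],
       [ 0.09723162, -0.01486684, -0.99515074]]), 't': array([-0.03642154,  0.53550498,  1.02482545])}
```

View pics/scene0.png

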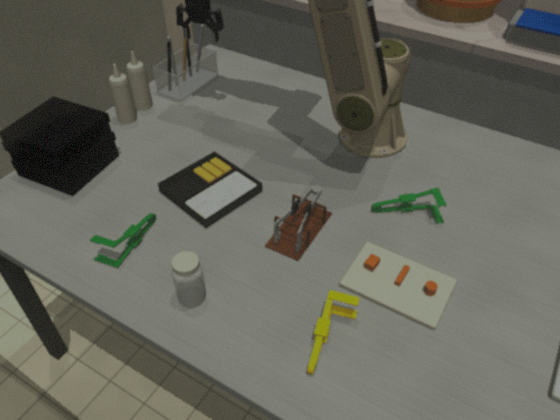

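View pics/top0.png

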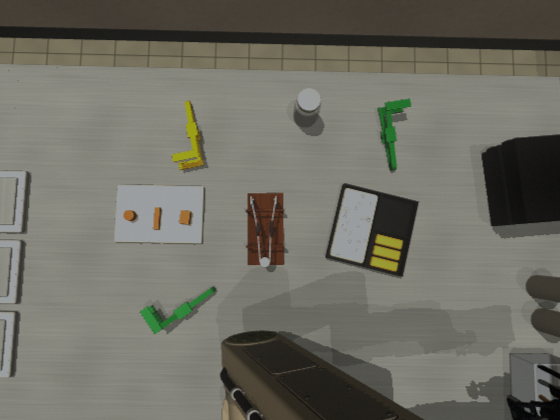

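```bash
python3 - <<'E'
from scipy.spatial.transform import Rotation as R
print(R.from_quat([-0.55682004,  0.43568631, -0.43476405,0.55777155]).as_matrix().round(3))
E
```

```text
[[ 0.242 -0.     0.97 ]
 [-0.97   0.002  0.242]
 [-0.002 -1.     0.   ]]
```

```bash
cat > h.py <<'E'
import numpy as np,cv2
from workcell import monitor,cams,job,env
from scipy.spatial.transform import Rotation as Rn
def ray(c,u,v,fish=False):
    if fish:
        a=np.array([(u-c['cx'])/c['fx'],(v-c['cy'])/c['fy']]);r=np.hypot(*a)
        d=np.array([*(a/r*np.sin(r) if r>1e-9 else a),np.cos(r)])
    else: d=np.array([(u-c['cx'])/c['fx'],(v-c['cy'])/c['fy'],1.])
    R=np.array(c['R']);return -R.T@np.array(c['t']),R.T@d
def onplane(c,u,v,z,fish=False):
    o,d=ray(c,u,v,fish);return o+d*(z-o[2])/d[2]
def proj(c,X,fish=False):
    p=np.array(c['R'])@np.array(X)+c['t']
    if fish:
        n=np.hypot(p[0],p[1]);th=np.arctan2(n,p[2]);return c['cx']+c['fx']*th*p[0]/n,c['cy']+c['fy']*th*p[1]/n
    return c['cx']+c['fx']*p[0]/p[2],c['cy']+c['fy']*p[1]/p[2]
def tool(s=None):
    s=s or monitor.get_state();q=s['orientation'];return s['tcp_pos'],Rn.from_quat([q[1],q[2],q[3],q[0]]).as_matrix()
E
python3 - <<'E'
from h import *
c=cams.calibration("top");z=np.load("top0.npz");p=z['p']
hsv=cv2.cvtColor(p,cv2.COLOR_RGB2HSV)
def blobs(m,name,h,amin=15):
    n,l,st,ce=cv2.connectedComponentsWithStats(m.astype(np.uint8))
    for i in range(1,n):
        if st[i,4]>amin:
            ct=cv2.findContours((l==i).astype(np.uint8),0,1)[0][0];r=cv2.minAreaRect(ct)
            print(name,ce[i].round(1),st[i,4],[np.round(x,1) for x in r],onplane(c,*ce[i],h).round(4))
H,S,V=cv2.split(hsv)
blobs((H<18)&(S>180)&(V>120)&(np.arange(420)[:,None]<300),'orange',.035)
w=(p.min(2)>130)
blobs(w,'white',.015,300)
blobs((H>20)&(H<32)&(S>150)&(V>120),'yellow',.02)
blobs((p.max(2)<60),'black',.036,200)
blobs((H<15)&(S>80)&(V<140)&(V>40)&(np.arange(420)[:,None]<300),'wood',.004,100)
cv2.imwrite("pics/z1.png",cv2.resize(p[180:280,90:290,::-1],None,fx=4,fy=4,interpolation=cv2.INTER_CUBIC))
q=np.load("scene0.npz")['p'];cv2.imwrite("pics/z2.png",cv2.resize(q[170:330,240:440,::-1],None,fx=4,fy=3.7,interpolation=cv2.INTER_CUBIC))
E
```

```text
white [308.6  98.5] 406 [array([308.5,  98.5]), array([21., 23.]), np.float64(90.0)] [ 0.8588 -0.1092  0.015 ]
white [56.2 99.8] 541 [array([48.6, 98.5]), array([92.8, 15.7]), np.float64(2.7)] [0.8389 0.6003 0.015 ]
white [ 11.3 199.7] 1147 [array([ 12., 201.]), array([60., 24.]), np.float64(90.0)] [0.5544 0.7016 0.015 ]
white [158.2 213.1] 4423 [array([158.1, 213.4]), array([87.6, 56.9]), np.float64(1.1)] [0.5247 0.3006 0.015 ]
white [353.7 225.1] 2220 [array([353.8, 225. ]), array([32.8, 68.7]), np.float64(13.0)] [ 0.5011 -0.2369  0.015 ]
white [ 11.5 269.9] 530 [array([  9.5, 271. ]), array([62., 19.]), np.float64(90.0)] [0.3646 0.6853 0.015 ]
white [  7. 343.] 477 [array([  6.5, 344.5]), array([13., 65.]), np.float64(0.0)] [0.1739 0.6814 0.015 ]
yellow [189.2 143.6] 674 [array([183.1, 134.8]), array([65.8, 28.8]), np.float64(80.5)] [0.7196 0.2222 0.02  ]
yellow [388.5 241.2] 235 [array([388.6, 241.1]), array([26.4,  8.7]), np.float64(14.0)] [ 0.4584 -0.3311  0.02  ]
yellow [386.1 252.3] 236 [array([386.1, 252.3]), array([26.4,  8.7]), np.float64(14.0)] [ 0.428  -0.3242  0.02  ]
y
[... 537 characters left out ...]
3.1)] [ 0.3246 -0.7404  0.036 ]
black [545.3 324.7] 366 [array([546.2, 324.8]), array([33.8, 19.8]), np.float64(48.0)] [ 0.2438 -0.7418  0.036 ]
black [311.4 381.2] 7967 [array([316.1, 391.5]), array([211.6,  62.8]), np.float64(31.0)] [ 0.0924 -0.1211  0.036 ]
black [228.1 380.1] 216 [array([228.2, 380.9]), array([27. , 11.3]), np.float64(51.7)] [0.093  0.0946 0.036 ]
black [536.2 405.8] 1172 [array([532.5, 399. ]), array([53., 40.]), np.float64(-0.0)] [ 0.0372 -0.7074  0.036 ]
black [247.  405.2] 363 [array([247.8, 406.5]), array([40.2, 13.2]), np.float64(48.8)] [0.0312 0.0443 0.036 ]
wood [265.4 228.1] 2184 [array([264.5, 228.5]), array([71., 37.]), np.float64(90.0)] [0.4892 0.0063 0.004 ]
```

View pics/z1.png

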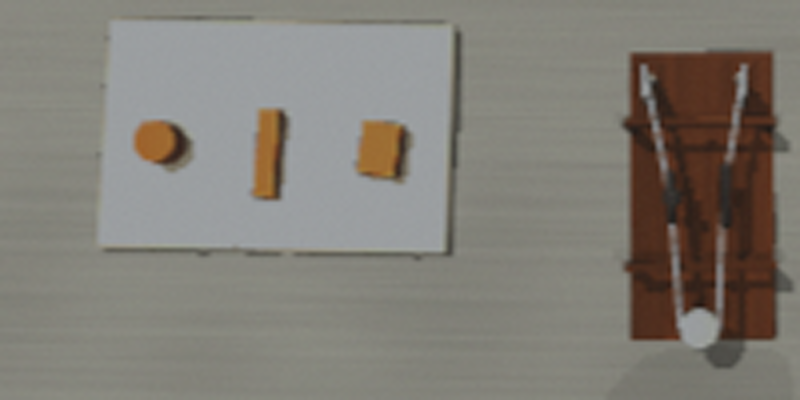

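View pics/z2.png

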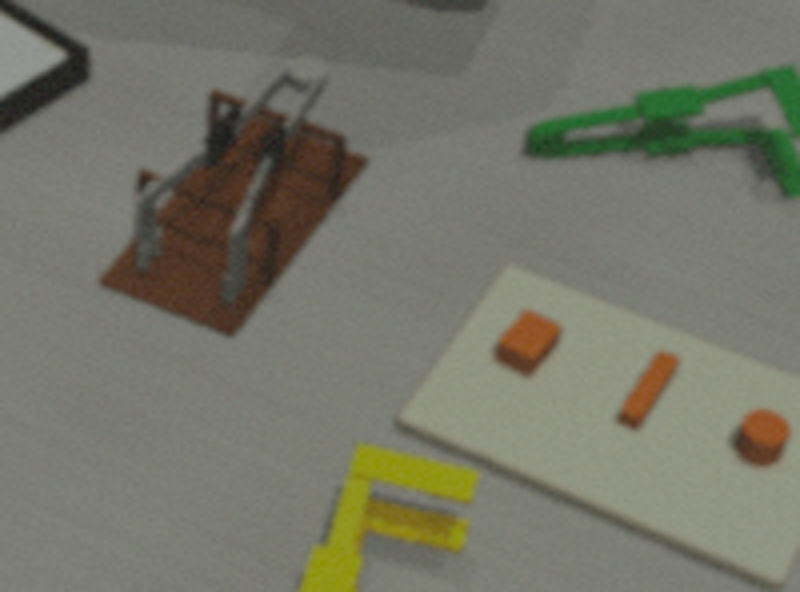

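```bash
python3 - <<'E'
from h import *
c=cams.calibration("top");z=np.load("top0.npz");p=z['p'];d=z['d']
for nm,u,v,h in [('gripL',257.5,229.2,.086),('gripR',271.5,228.8,.086),('hinge',264.7,261.7,.079),('jawL',251.5,198,.079),('jawR',275.7,197.5,.079),('round',129.3,215.5,.039),('stick',157,218,.03),('block',185,217,.03)]:
    o=onplane(c,u,v,h); vv,uu=int(round(v)),int(round(u)); dd=d[vv,uu]; oo,r=ray(c,u,v); print(nm,o.round(4),'depthz',(oo+r*dd)[2].round(4))
hsv=cv2.cvtColor(p,cv2.COLOR_RGB2HSV)
print(hsv[215,129],hsv[218,157])
m=((hsv[:,:,0]<22)&(hsv[:,:,1]>150)&(hsv[:,:,2]>90)).astype(np.uint8)
n,l,st,ce=cv2.connectedComponentsWithStats(m)
for i in range(1,n):
    if st[i,4]>20:
        print(ce[i],st[i]); print(onplane(c,*ce[i],.037))
# box corners
b=cv2.minAreaRect(cv2.findContours(((p.max(2)<60)).astype(np.uint8)[170:290,310:430].copy(),0,1)[0][0])
m2=(p.max(2)<60).astype(np.uint8);m2[:170]=0;m2[290:]=0;m2[:,:310]=0;m2[:,430:]=0
ct=max(cv2.findContours(m2,0,1)[0],key=cv2.contourArea);r=cv2.minAreaRect(ct);print(r)
for q in cv2.boxPoints(r): print(q,onplane(c,*q,.036).round(4),onplane(c,*q,.0).round(4))
E
```

```text
gripL [0.4818 0.0252 0.086 ] depthz 0.0836
gripR [ 0.4834 -0.0106  0.086 ] depthz 0.0048
hinge [0.3994 0.0053 0.079 ] depthz 0.0801
jawL [0.5628 0.0427 0.079 ] depthz 0.0311
jawR [ 0.5653 -0.0201  0.079 ] depthz 0.0054
round [0.5148 0.3701 0.039 ] depthz 0.0401
stick [0.5101 0.2988 0.03  ] depthz 0.0292
block [0.5141 0.2237 0.03  ] depthz 0.036
[ 15 177 157] [ 16 172 156]
[156.46 218.08] [154 208   6  21 100]
[0.50934447 0.2981287  0.037     ]
[128.61842105 215.        ] [124 211  10   9  76]
[0.51630795 0.37269936 0.037     ]
[184.60526316 216.90350877] [180 211  11  13 114]
[0.51382981 0.22313901 0.037     ]
[281.65625 228.34375] [280 219   3  23  32]
[ 0.48758867 -0.03781976  0.037     ]
((372.1866760253906, 229.66867065429688), (79.5650405883789, 76.68569946289062), 13.799484252929688)
[324.4067 257.4157] [ 0.4118 -0.1534  0.036 ] [ 0.4111 -0.1583  0.    ]
[342.69815 182.9434 ] [ 0.6144 -0.2025  0.036 ] [ 0.6206 -0.2091  0.    ]
[419.96664 201.92163] [ 0.5661 -0.4135  0.036 ] [ 0.5707 -0.4275  0.    ]
[401.6752  276.39392] [ 0.3648 -0.3604  0.036 ] [ 0.3624 -0.3726  0.    ]
```

Call:
drive_tool --plan "1 -40 0 40 0 0 0;1 -40 0 40 0 0 0;1 -40 0 40 0 0 0;1 -40 0 40 0 0 0;1 -40 0 40 0 0 0;1 -40 0 40 0 0 0;1 -40 0 40 0 0 0;1 -40 0 40 0 0 0"

```text
clock: 1.1
tcp_pos: [0.3767, -0.1608, 0.2232]
orientation: [0.557, -0.554, 0.439, -0.437]
wrist_force: [1.5, -0.8, -0.9]
finger_gap: 0.0853
```

Call:
drive_tool --plan "1 -40 0 40 0 0 0;1 -40 0 40 0 0 0;1 -40 0 40 0 7 0;1 0 0 0 0 7 0;1 0 0 0 0 0 0"

```text
clock: 1.72
tcp_pos: [0.468, -0.0062, 0.2226]
orientation: [0.499, -0.497, 0.503, -0.5]
wrist_force: [-0.8, -0.7, -0.1]
finger_gap: 0.0849
```

```bash
cat > look.py <<'E'
from h import *
import sys
n=sys.argv[1]
s=monitor.get_state();c=cams.calibration("wrist");p,d=cams.read_camera("wrist")
np.savez(f"{n}.npz",p=p,d=d,**{k:np.array(c[k]) for k in c});cv2.imwrite(f"pics/{n}.png",p[:,:,::-1])
P,T=tool(s);print(s['clock'],P.round(4),T.round(3).tolist(),s['finger_gap'],s['wrist_force'].round(2))
E
python3 look.py w1
```

```text
1.725 [ 0.468  -0.0062  0.2226] [[-0.007, -0.001, 1.0], [-1.0, 0.006, -0.007], [-0.006, -1.0, -0.002]] 0.08494911182625725 [-0.82 -0.68 -0.12]
```

View pics/w1.png

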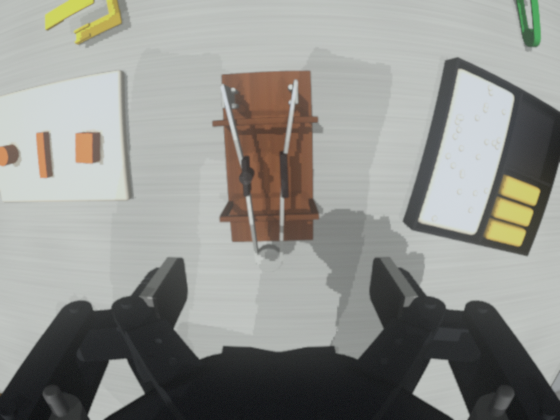

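```bash
python3 - <<'E'
import cv2
p=cv2.imread("pics/w1.png");cv2.imwrite("pics/z3.png",cv2.resize(p[65:275,205:335],None,fx=4,fy=2.857,interpolation=cv2.INTER_CUBIC))
cv2.imwrite("pics/z3.png",cv2.resize(p[65:215,205:335],None,fx=4,fy=4,interpolation=cv2.INTER_CUBIC))
E
```

```text
(no output)
```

View pics/z3.png

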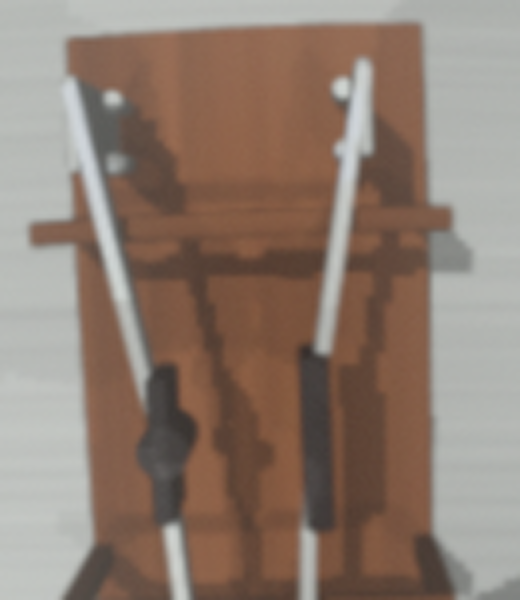

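```bash
python3 - <<'E'
from h import *
z=np.load("w1.npz");c={k:z[k] for k in('fx','fy','cx','cy','R','t')}
f=lambda u,v:(205+u/4,65+v/4)
for nm,u,v,h in [('Lf',163,366,.086),('Lb',170,524,.086),('Rf',313,347,.086),('Rb',320,530,.086),('barFL',30,234,.065),('barFR',452,218,.065),('Ljaw',71,80,.079),('Rjaw',362,60,.079)]:
    print(nm,onplane(c,*f(u,v),h,True).round(4))
for nm,u,v,h in [('barRL',221,213,.065),('barRR',319,214,.065),('hinge',267,256,.079)]: print(nm,onplane(c,u,v,h,True).round(4))
d=z['d'];print(d[174,246],d[174,283],d[150,283],d[256,267])
for u,v in[(246,174),(283,174),(284,165),(282,185)]:
    o,r=ray(c,u,v,True);R=c['R'];rc=R@r
    for nm,k in(('z',rc[2]),('r',1)): print((o+r*d[v,u]/k).round(4),end=' ')
print(c['cx'],c['cy'],c['fx'])
c2=cams.calibration('scene')
for nm,X in [('grip',(.483,.008,.086)),('RestC',(.48,.005,.065))]:print(proj(c2,X))
E
```

```text
Lf [0.5013 0.0241 0.086 ]
Lb [0.4653 0.0235 0.086 ]
Rf [ 0.5052 -0.009   0.086 ]
Rb [ 0.4637 -0.0105  0.086 ]
barFL [0.531  0.0573 0.065 ]
barFR [ 0.5335 -0.0418  0.065 ]
Ljaw [0.5659 0.0443 0.079 ]
Rjaw [ 0.5691 -0.0202  0.079 ]
barRL [0.4427 0.0529 0.065 ]
barRR [ 0.4412 -0.0445  0.065 ]
hinge [0.4024 0.0071 0.079 ]
0.28688258 0.28678453 0.36362538 0.31842637
[0.4858 0.0241 0.0874] [0.4863 0.0238 0.0902] [ 0.4856 -0.0087  0.0873] [ 0.4858 -0.0087  0.0888] [ 0.4936 -0.0097  0.0873] [ 0.494  -0.0096  0.0896] [ 0.4755 -0.0078  0.0871] [ 0.4757 -0.0078  0.0877] 278.1681296151208 206.19456974892057 325.19226210127806
(np.float64(302.32837886269164), np.float64(204.8096359751484))
(np.float64(301.60377800874886), np.float64(209.6218111360563))
```

Call:
drive_tool --plan "1 -13 0 16 0 -2 0;1 0 30 0 0 0 0;1 0 40 0 0 0 0;1 0 30 0 0 0 0;1 0 0 0 0 0 0"

```text
clock: 2.4
tcp_pos: [0.4881, 0.0056, 0.121]
orientation: [0.511, -0.506, 0.492, -0.491]
wrist_force: [-0.8, 0.7, 0.4]
finger_gap: 0.0856
```

```bash
python3 look.py w2
```

```text
2.4 [0.4881 0.0056 0.121 ] [[0.034, 0.003, 0.999], [-0.999, 0.006, 0.034], [-0.006, -1.0, 0.003]] 0.08564006791888855 [-0.79  0.72  0.38]
```

View pics/w2.png

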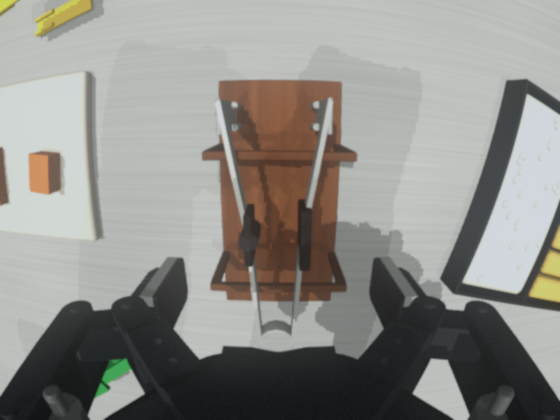

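```bash
python3 - <<'E'
from h import *
import cv2
z=np.load("w2.npz");c={k:z[k] for k in('fx','fy','cx','cy','R','t')}
for nm,u,v,h in [('Lf',249,205,.086),('Lb',250,266,.086),('Rf',303,201,.086),('Rb',305,270,.086),('barFL',203,155,.065),('barFR',357,156,.065),('barRL',211,287,.065),('barRR',346,287,.065),('Ljaw',219,101,.079),('Rjaw',330,99,.079),('hinge',277,326,.079)]:
    print(nm,onplane(c,u,v,h,True).round(4))
p=cv2.imread("pics/w2.png");cv2.imwrite("pics/z4.png",cv2.resize(p[190:340,195:365],None,fx=4,fy=4,interpolation=cv2.INTER_CUBIC))
E
```

```text
Lf [0.5053 0.0246 0.086 ]
Lb [0.4655 0.0238 0.086 ]
Rf [ 0.5089 -0.0069  0.086 ]
Rb [ 0.464  -0.0109  0.086 ]
barFL [0.5317 0.0569 0.065 ]
barFR [ 0.5346 -0.0421  0.065 ]
barRL [0.436  0.0544 0.065 ]
barRR [ 0.4397 -0.0442  0.065 ]
Ljaw [0.5657 0.0441 0.079 ]
Rjaw [ 0.5689 -0.0204  0.079 ]
hinge [0.4139 0.0052 0.079 ]
```

View pics/z4.png

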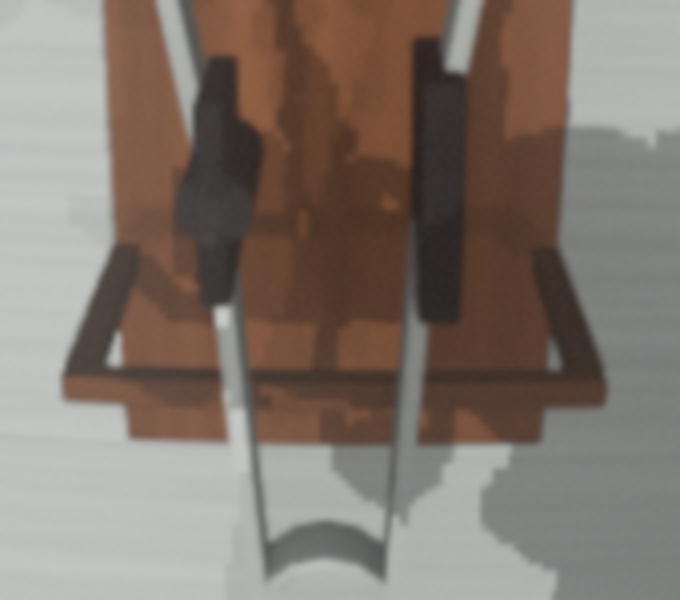

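```bash
python3 - <<'E'
from h import *
z=np.load("w2.npz");c={k:z[k] for k in('fx','fy','cx','cy','R','t')}
g=lambda u,v,h:onplane(c,195+u/4,190+v/4,h,True).round(4)
print(g(213,207,.086),g(445,75,.086),g(440,322,.086),g(180,207,.086),g(467,190,.086))
E
```

```text
[0.482  0.0249 0.086 ] [ 0.5042 -0.0091  0.086 ] [ 0.4636 -0.0109  0.086 ] [0.4818 0.03   0.086 ] [ 0.4862 -0.0136  0.086 ]
```

Call:
drive_tool --plan "1 0 20 0 0 0 0;1 0 15 0 0 0 0;1 0 10 0 0 0 0;1 0 0 0 0 0 0"

```text
clock: 2.95
tcp_pos: [0.4943, 0.0045, 0.081]
orientation: [0.513, -0.504, 0.489, -0.494]
wrist_force: [-0.0, 0.3, -0.4]
finger_gap: 0.0853
```

```bash
python3 - <<'E'
from h import *
for i in range(3):
    s=monitor.get_state();print(s['clock'],s['tcp_pos'].round(4),s['orientation'].round(4),s['joint_pos'].round(4),s['qvel'].round(3)); cams.read_camera('top')
P,T=tool();print(T.round(4))
E
```

```text
2.95 [0.4943 0.0045 0.081 ] [ 0.5134 -0.5039  0.4888 -0.4937] [-0.1578  0.2446 -0.4233  0.8896  0.0071  2.949 ] [ 0.    -0.01   0.021  0.006  0.001 -0.002]
3.0 [0.4947 0.0045 0.0814] [ 0.5135 -0.5037  0.4885 -0.4939] [-0.1578  0.2442 -0.4227  0.8898  0.0071  2.949 ] [ 0.001 -0.006  0.008  0.003 -0.001  0.   ]
3.05 [0.4948 0.0045 0.0816] [ 0.5136 -0.5036  0.4884 -0.494 ] [-0.1577  0.2438 -0.4224  0.8899  0.0071  2.9491] [ 0.001 -0.005  0.002  0.001  0.    -0.   ]
[[ 0.0348  0.0158  0.9993]
 [-0.9994  0.0046  0.0347]
 [-0.004  -0.9999  0.0159]]
```

```bash
cat > go.py <<'E'
# usage: go.py x y z yawdeg  -> shift mm and rotvec deg in tool axes for level pose with tool z at yaw
from h import *
import sys
def need(x,y,z,yaw):
    P,T=tool();a=np.radians(yaw);zz=np.array([np.cos(a),np.sin(a),0]);yy=np.array([0,0,-1.]);G=np.c_[np.cross(yy,zz),yy,zz]
    print('TCP',P.round(4),'yaw',np.degrees(np.arctan2(T[1,2],T[0,2])).round(2),'shift',(1e3*T.T@(np.array([x,y,z])-P)).round(1),'rot',np.degrees(Rn.from_matrix(T.T@G).as_rotvec()).round(2))
need(*map(float,sys.argv[1:]))
s=monitor.get_state();print(s['clock'],'gap',s['finger_gap'].round(4),'F',s['wrist_force'].round(2),'j',s['joint_pos'].round(2))
E
python3 go.py .4855 .0062 .074 1.9
```

```text
TCP [0.4949 0.0045 0.0817] yaw 1.99 shift [-2.   7.6 -9.4] rot [-0.91  0.09 -0.23]Traceback (most recent call last):
  File "go.py", line 8, in <module>
    s=monitor.get_state();print(s['clock'],'gap',s['finger_gap'].round(4),'F',s['wrist_force'].round(2),'j',s['joint_pos'].round(2))
                                                 ^^^^^^^^^^^^^^^^^^^^^
AttributeError: 'float' object has no attribute 'round'
```

Call:
drive_tool --plan "1 -2 6 -9 -0.9 0 -0.2;1 0 0 0 0 0 0"

```text
clock: 3.35
tcp_pos: [0.4855, 0.0063, 0.0759]
orientation: [0.509, -0.509, 0.491, -0.491]
wrist_force: [-0.2, -0.2, -0.1]
finger_gap: 0.0855
```

```bash
python3 go.py .4855 .0062 .074 1.9
```

```text
TCP [0.4855 0.0063 0.0759] yaw 2.0 shift [ 0.1  1.9 -0. ] rot [ 0.    0.1  -0.01]Traceback (most recent call last):
  File "go.py", line 8, in <module>
    s=monitor.get_state();print(s['clock'],'gap',s['finger_gap'].round(4),'F',s['wrist_force'].round(2),'j',s['joint_pos'].round(2))
                                                 ^^^^^^^^^^^^^^^^^^^^^
AttributeError: 'float' object has no attribute 'round'
```

```bash
sed -i "s/s\['finger_gap'\].round(4)/round(s['finger_gap'],4)/" go.py
```

Call:
drive_tool --plan "0.3 0 1.5 0 0 0 0;0.1 0 0 0 0 0 0;0 0 0 0 0 0 0;0 0 0 0 0 0 0" --grip_force 20

```text
clock: 3.85
tcp_pos: [0.4859, 0.0063, 0.0747]
orientation: [0.509, -0.509, 0.491, -0.491]
wrist_force: [0.3, 0.8, -0.8]
finger_gap: 0.0433
```

Call:
drive_tool --plan "-0.02 0 0 0 0 0 0;-0.02 0 0 0 0 0 0;-0.02 0 0 0 0 0 0"

```text
clock: 4.22
tcp_pos: [0.486, 0.0062, 0.0748]
orientation: [0.509, -0.508, 0.491, -0.491]
wrist_force: [0.1, 0.0, 0.7]
finger_gap: 0.0418
```

```bash
python3 go.py .4855 .0062 .074 1.9;python3 look.py w3
```

```text
TCP [0.486  0.0062 0.0748] yaw 2.01 shift [ 0.   0.8 -0.5] rot [-0.06  0.11  0.01]
4.225 gap 0.0418 F [0.08 0.01 0.71] j [-0.15  0.25 -0.44  0.89  0.    2.95]
4.225 [0.486  0.0062 0.0748] [[0.035, 0.001, 0.999], [-0.999, -0.0, 0.035], [0.0, -1.0, 0.001]] 0.04177463709451922 [0.08 0.01 0.71]
```

View pics/w3.png

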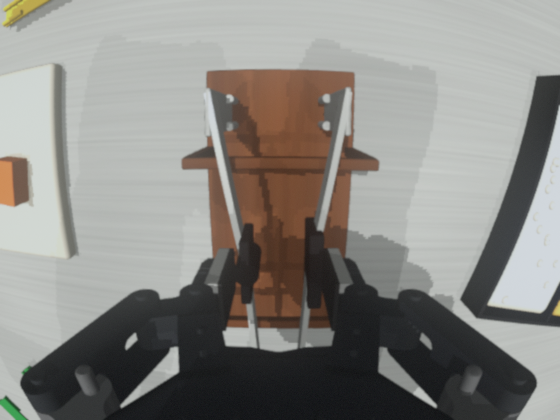

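Call:
drive_tool --plan "-0.02 0 -4 0 0 0 0;-0.02 0 -8 0 0 0 0;-0.02 0 -12 0 0 0 0;-0.02 0 -15 0 0 0 0;-0.02 0 -15 0 0 0 0;-0.02 0 -15 0 0 0 0;-0.02 0 0 0 0 0 0"

```text
clock: 5.15
tcp_pos: [0.4864, 0.0062, 0.1494]
orientation: [0.509, -0.508, 0.49, -0.492]
wrist_force: [-0.4, -0.1, -0.8]
finger_gap: 0.0418
```

```bash
python3 go.py .4855 .0062 .138 1.9;python3 look.py w4; python3 - <<'E'
from h import *
p,d=cams.read_camera('scene');cv2.imwrite("pics/s4.png",cv2.resize(p[130:330,200:460,::-1],None,fx=3,fy=3))
E
```

```text
TCP [0.4864 0.0062 0.1494] yaw 2.01 shift [-0.  11.4 -0.9] rot [-0.16  0.11  0.02]
5.15 gap 0.0418 F [-0.38 -0.11 -0.79] j [-0.15  0.18 -0.32  1.07  0.    2.95]
5.15 [0.4864 0.0062 0.1494] [[0.035, 0.003, 0.999], [-0.999, -0.0, 0.035], [0.0, -1.0, 0.003]] 0.041820093766916554 [-0.38 -0.11 -0.79]
```

View pics/w4.png

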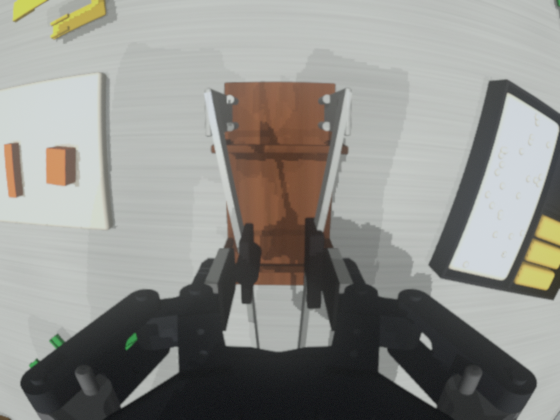

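View pics/s4.png

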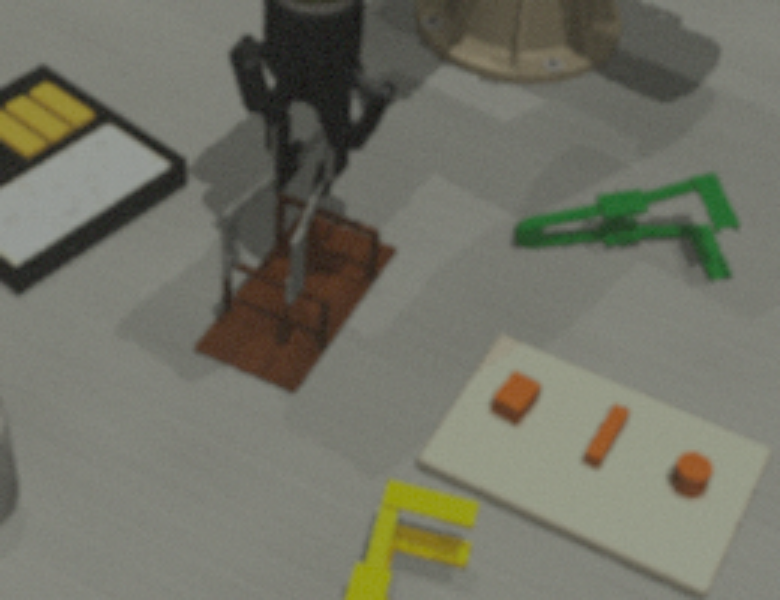

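```bash
python3 - <<'E'
from h import *
z=np.load("w4.npz");c={k:z[k] for k in('fx','fy','cx','cy','R','t')};d=z['d']
for u,v in[(230,127),(327,126),(230,98),(327,98),(209,95),(348,93)]:
    print(u,v,d[v,u].round(4),[(onplane(c,u,v,.1494+h,True)-[.4864,.0062,.1494]).round(4).tolist() for h in(-.040,-.0528,-.0648)])
p=z['p'];cv2.imwrite("pics/z5.png",cv2.resize(p[75:155,190:370,::-1],None,fx=4,fy=4,interpolation=cv2.INTER_CUBIC))
E
```

```text
230 127 0.1834 [[0.0623, 0.0311, -0.04], [0.0618, 0.033, -0.0528], [0.0613, 0.0347, -0.0648]]
327 126 0.1833 [[0.0648, -0.0249, -0.04], [0.0645, -0.0269, -0.0528], [0.0642, -0.0287, -0.0648]]
230 98 0.179 [[0.0792, 0.0315, -0.04], [0.0799, 0.0334, -0.0528], [0.0805, 0.0352, -0.0648]]
327 98 0.1787 [[0.0812, -0.0241, -0.04], [0.082, -0.026, -0.0528], [0.0827, -0.0278, -0.0648]]
209 95 0.1357 [[0.081, 0.0439, -0.04], [0.0818, 0.0466, -0.0528], [0.0826, 0.0492, -0.0648]]
348 93 0.1366 [[0.0851, -0.0364, -0.04], [0.0861, -0.0391, -0.0528], [0.0871, -0.0416, -0.0648]]
```

View pics/z5.png

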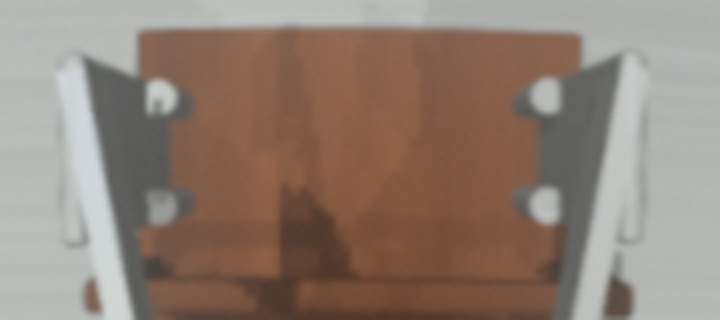

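Call:
drive_tool --plan "-0.02 -12 -10 0 0 0 0;-0.02 -22 -12 0 0 0 0;-0.02 -30 -12 0 0 0 0;-0.02 -35 0 0 0 0 0;-0.02 -35 0 0 0 0 0;-0.02 -35 0 0 0 0 0;-0.02 -35 0 0 0 0 0;-0.02 -30 0 0 0 0 0"

```text
clock: 6.25
tcp_pos: [0.4761, 0.1708, 0.1865]
orientation: [0.549, -0.521, 0.481, -0.443]
wrist_force: [-0.2, 0.5, -0.8]
finger_gap: 0.042
```

Call:
drive_tool --plan "-0.02 -25 0 0 0 -5 0;-0.02 -15 0 0 0 -8 0;-0.02 -5 0 0 0 -8 0;-0.02 0 0 0 0 -8 0;-0.02 0 0 0 0 -8 0;-0.02 0 0 0 0 -4 0;-0.02 0 0 0 0 0 0"

```text
clock: 7.12
tcp_pos: [0.4665, 0.2183, 0.1895]
orientation: [0.686, -0.645, 0.251, -0.224]
wrist_force: [0.5, 0.1, -1.4]
finger_gap: 0.042
```

```bash
python3 go.py .458 .3265 .16 42;python3 look.py w5
```

```text
TCP [0.4665 0.2183 0.1895] yaw 50.68 shift [-73.2  36.8  77. ] rot [-2.1   8.74 -3.39]
7.125 gap 0.042 F [ 0.45  0.06 -1.36] j [ 0.24  0.21 -0.19  1.18  0.07  2.5 ]
7.125 [0.4665 0.2183 0.1895] [[0.774, -0.017, 0.633], [-0.631, 0.067, 0.773], [-0.056, -0.998, 0.041]] 0.04198454757012582 [ 0.45  0.06 -1.36]
```

View pics/w5.png

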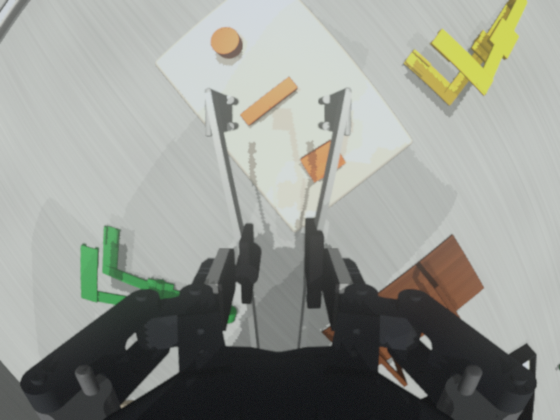

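```bash
cat > rnd.py <<'E'
from h import *
import sys
z=np.load(sys.argv[1]+".npz");c={k:z[k] for k in('fx','fy','cx','cy','R','t')};p=z['p']
h=cv2.cvtColor(p,cv2.COLOR_RGB2HSV);m=((h[:,:,0]<20)&(h[:,:,1]>140)&(h[:,:,2]>90)).astype(np.uint8)
n,l,st,ce=cv2.connectedComponentsWithStats(m)
for i in range(1,n):
    if 80<st[i,4]<3000: print(ce[i].round(1),st[i].tolist(),[onplane(c,*ce[i],k,True).round(4).tolist() for k in(.027,.033)])
E
python3 rnd.py w5;  python3 - <<'E'
import cv2
p=cv2.imread('pics/w5.png');cv2.imwrite('pics/z6.png',cv2.resize(p[15:75,190:265],None,fx=8,fy=8,interpolation=cv2.INTER_CUBIC))
E
```

```text
[391.9 370.3] [379, 357, 27, 27, 85] [[0.4286, -0.0455, 0.027], [0.4302, -0.0396, 0.033]]
```

View pics/z6.png

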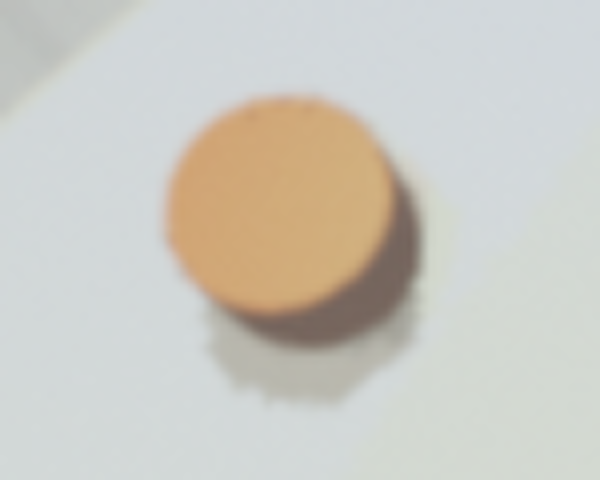

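```bash
python3 - <<'E'
from h import *
z=np.load("w5.npz");c={k:z[k] for k in('fx','fy','cx','cy','R','t')}
for u,v,h in[(279,206,.039),(168,206,.039),(390,206,.039),(307,237,.015)]: print(onplane(c,190+u/8-.4,15+v/8-.4,h,True).round(4))
E
```

```text
[0.5152 0.3729 0.039 ]
[0.5054 0.3823 0.039 ]
[0.525  0.3638 0.039 ]
[0.5154 0.3757 0.015 ]
```

Call:
drive_tool --plan "-0.02 -8 0 8 -1 4 -1.7;-0.02 -18 0 18 -1 4 -1.7;-0.02 -20 0 20 0 0 0;-0.02 -15 0 15 0 0 0;-0.02 -5 0 5 0 0 0;-0.02 0 0 0 0 0 0"

```text
clock: 7.92
tcp_pos: [0.4679, 0.3134, 0.1909]
orientation: [-0.646, 0.646, -0.288, 0.289]
wrist_force: [-0.6, -0.9, -0.5]
finger_gap: 0.0418
```

```bash
python3 go.py .4587 .3275 .16 42
```

```text
TCP [0.4679 0.3134 0.1909] yaw 41.88 shift [-16.7  30.9   2.6] rot [-0.04 -0.12  0.1 ]
7.925 gap 0.0418 F [-0.58 -0.88 -0.47] j [ 0.45  0.3  -0.06  1.21 -0.    2.86]
```

Call:
drive_tool --plan "-0.02 -10 8 2 0 0 0;-0.02 -7 15 0 0 0 0;-0.02 0 20 0 0 0 0;-0.02 0 15 0 0 0 0;-0.02 0 0 0 0 0 0"

```text
clock: 8.55
tcp_pos: [0.4557, 0.3259, 0.1281]
orientation: [-0.644, 0.646, -0.289, 0.289]
wrist_force: [-0.9, 0.4, -1.0]
finger_gap: 0.0416
```

```bash
python3 go.py .4587 .3275 .12 42; python3 look.py w6
```

```text
TCP [0.4557 0.3259 0.1281] yaw 41.7 shift [0.8 8.1 3.3] rot [ 0.14 -0.3   0.06]
8.55 gap 0.0416 F [-0.88  0.43 -0.98] j [ 0.48  0.33 -0.17  1.07 -0.    2.89]
8.55 [0.4557 0.3259 0.1281] [[0.665, -0.001, 0.747], [-0.747, -0.002, 0.665], [0.001, -1.0, -0.003]] 0.04156689346601281 [-0.88  0.43 -0.98]
```

View pics/w6.png

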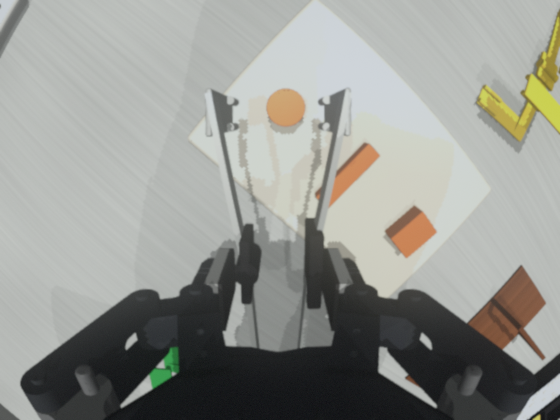

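```bash
python3 - <<'E'
from h import *
z=np.load("w6.npz");c={k:z[k] for k in('fx','fy','cx','cy','R','t')}
p=z['p'].astype(int);m=((p[:,:,0]-p[:,:,2])>60).astype(np.uint8)
n,l,st,ce=cv2.connectedComponentsWithStats(m[60:150,240:320].copy())
P=np.array([.4557,.3259,.1281]);a=np.radians(41.7);f=np.array([np.cos(a),np.sin(a),0]);L=np.array([-np.sin(a),np.cos(a),0])
for i in range(1,n):
    if st[i,4]>100:
        u,v=ce[i]+[240,60];X=onplane(c,u,v,.038,True);print(u,v,st[i],X.round(4),'fwd',((X-P)@f).round(4),'left',((X-P)@L).round(4))
E
```

```text
285.4056007226739 107.22944896115628 [  27   29   38   37 1107] [0.5153 0.3734 0.038 ] fwd 0.0761 left -0.0042
```

Call:
drive_tool --plan "-0.02 0.5 8 4 0 0 0;-0.02 0 12 0 0 0 0;-0.02 0 12 0 0 0 0;-0.02 0 8 0 0 0 0;-0.02 0 0 0 0 0 0"

```text
clock: 9.22
tcp_pos: [0.4608, 0.3288, 0.087]
orientation: [-0.645, 0.645, -0.289, 0.29]
wrist_force: [-0.6, 0.2, -0.7]
finger_gap: 0.0421
```

```bash
python3 go.py .4587 .3286 .083 42; python3 look.py w7; python3 - <<'E'
from h import *
p,d=cams.read_camera('scene');cv2.imwrite("pics/s7.png",cv2.resize(p[180:330,320:480,::-1],None,fx=4,fy=4,interpolation=cv2.INTER_CUBIC))
E
```

```text
TCP [0.4608 0.3288 0.087 ] yaw 41.67 shift [-1.2  4.  -1.7] rot [-0.04 -0.33  0.11]
9.225 gap 0.0421 F [-0.59  0.15 -0.71] j [ 0.48  0.37 -0.22  0.98 -0.    2.89]
9.225 [0.4608 0.3288 0.087 ] [[0.665, 0.002, 0.747], [-0.747, -0.001, 0.665], [0.002, -1.0, 0.001]] 0.04213502023822931 [-0.59  0.15 -0.71]
```

View pics/w7.png

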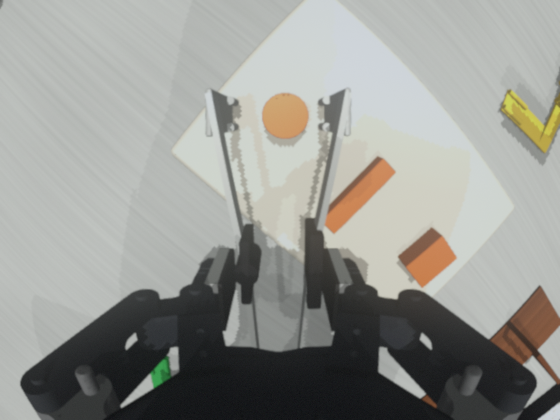

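View pics/s7.png

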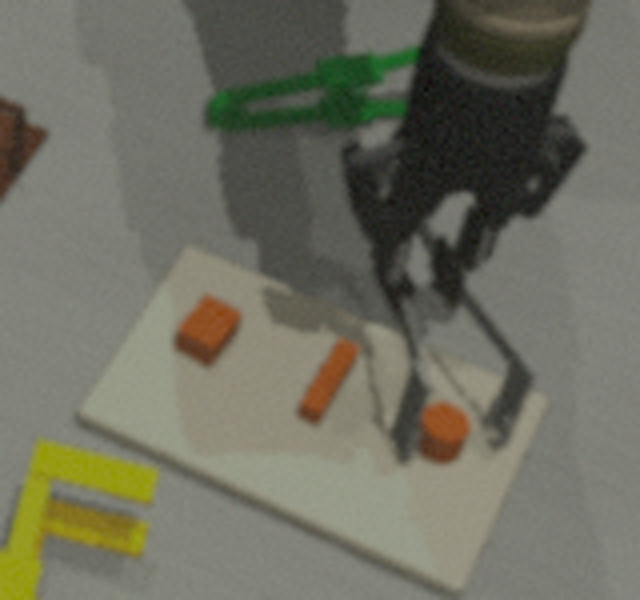

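```bash
sed -i '$a\
' go.py; python3 - <<'E'
from h import *
z=np.load("w7.npz");c={k:z[k] for k in('fx','fy','cx','cy','R','t')}
p=z['p'].astype(int);m=((p[:,:,0]-p[:,:,2])>60).astype(np.uint8)
n,l,st,ce=cv2.connectedComponentsWithStats(m[60:150,240:315].copy())
P=np.array([.4608,.3288,.087]);a=np.radians(41.67);f=np.array([np.cos(a),np.sin(a),0]);L=np.array([-np.sin(a),np.cos(a),0])
for i in range(1,n):
    if st[i,4]>100:
        u,v=ce[i]+[240,60];X=onplane(c,u,v,.038,True);print(u,v,st[i],X.round(4),'fwd',((X-P)@f).round(4),'left',((X-P)@L).round(4))
E
```

```text
284.94900497512435 115.5 [  23   34   45   44 1608] [0.5153 0.3733 0.038 ] fwd 0.0703 left -0.003
```

Call:
drive_tool --plan "-0.02 0.5 3.5 -1.5 0 0 0;-0.02 0 0 0 0 0 0;-0.1 0 0 0 0 0 0;-0.2 0 0 0 0 0 0;-0.25 0 0 0 0 0 0;-0.25 0 0 0 0 0 0"

```text
clock: 10.07
tcp_pos: [0.4613, 0.3281, 0.0855]
orientation: [0.646, -0.644, 0.288, -0.291]
wrist_force: [0.0, 0.5, -0.9]
finger_gap: 0.0324
```

```bash
python3 go.py .4587 .3286 .083 42; python3 look.py w8
```

```text
TCP [0.4613 0.3281 0.0855] yaw 41.68 shift [-2.1  2.5 -1.6] rot [-0.25 -0.32  0.16]
10.075 gap 0.0324 F [ 0.01  0.53 -0.88] j [ 0.48  0.37 -0.23  0.97 -0.    2.89]
10.075 [0.4613 0.3281 0.0855] [[0.665, 0.005, 0.747], [-0.747, 0.001, 0.665], [0.003, -1.0, 0.004]] 0.0323998111274785 [ 0.01  0.53 -0.88]
```

View pics/w8.png

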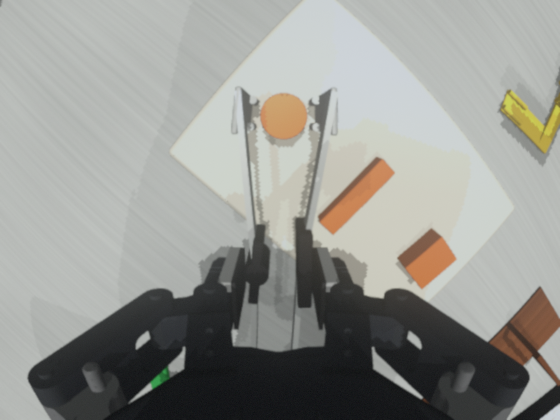

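Call:
drive_tool --plan "-0.25 0 3 -3 -0.3 0 0;-0.25 0 0 0 0 0 0;-0.3 0 0 0 0 0 0;-0.34 0 0 0 0 0 0;-0.38 0 0 0 0 0 0;-0.38 0 0 0 0 0 0" --grip_force 20

```text
clock: 10.88
tcp_pos: [0.459, 0.326, 0.0823]
orientation: [-0.644, 0.646, -0.289, 0.29]
wrist_force: [-0.1, 0.2, -0.2]
finger_gap: 0.027
```

```bash
python3 go.py .4587 .3286 .083 42; python3 look.py w9
```

```text
TCP [0.459  0.326  0.0823] yaw 41.67 shift [-2.1 -0.7  1.5] rot [ 0.07 -0.33  0.16]
10.875 gap 0.027 F [-0.08  0.2  -0.23] j [ 0.48  0.37 -0.23  0.96 -0.    2.89]
10.875 [0.459  0.326  0.0823] [[0.665, 0.001, 0.747], [-0.747, -0.003, 0.665], [0.003, -1.0, -0.001]] 0.02696515959454891 [-0.08  0.2  -0.23]
```

View pics/w9.png

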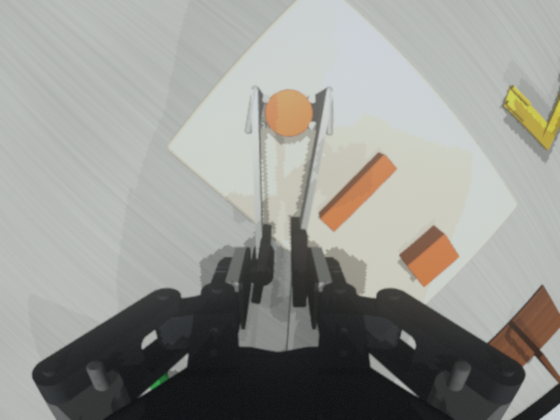

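Call:
drive_tool --plan "-0.45 0 0 0 0 0 0;-0.55 0 0 0 0 0 0;-0.6 0 0 0 0 0 0;-0.6 0 0 0 0 0 0;-0.6 0 -4 0 0 0 0;-0.6 0 -8 0 0 0 0;-0.6 0 -12 0 0 0 0;-0.6 0 0 0 0 0 0" --grip_force 20

```text
clock: 11.92
tcp_pos: [0.4592, 0.3262, 0.1085]
orientation: [-0.645, 0.646, -0.288, 0.29]
wrist_force: [-0.1, -1.0, -0.7]
finger_gap: 0.0265
```

```bash
python3 go.py .4587 .3286 .083 42; python3 look.py w10;  python3 - <<'E'
from h import *
p,d=cams.read_camera('scene');cv2.imwrite("pics/s10.png",cv2.resize(p[180:330,320:480,::-1],None,fx=4,fy=4,interpolation=cv2.INTER_CUBIC))
E
```

```text
TCP [0.4592 0.3262 0.1085] yaw 41.68 shift [-2.2 25.5  1.2] rot [ 0.02 -0.32  0.17]
11.925 gap 0.0265 F [-0.11 -1.04 -0.65] j [ 0.48  0.35 -0.2   1.02 -0.    2.89]
11.925 [0.4592 0.3262 0.1085] [[0.665, 0.002, 0.747], [-0.747, -0.003, 0.665], [0.003, -1.0, -0.0]] 0.02648887761163173 [-0.11 -1.04 -0.65]
```

View pics/w10.png

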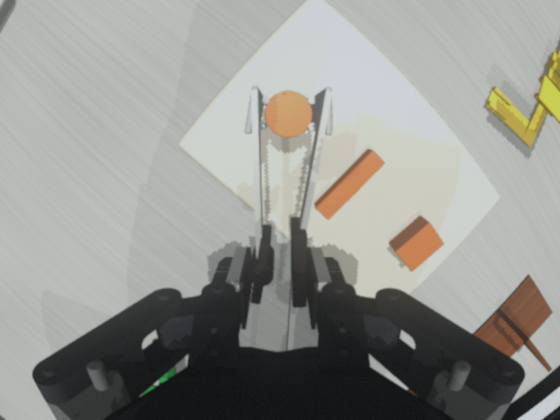

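View pics/s10.png

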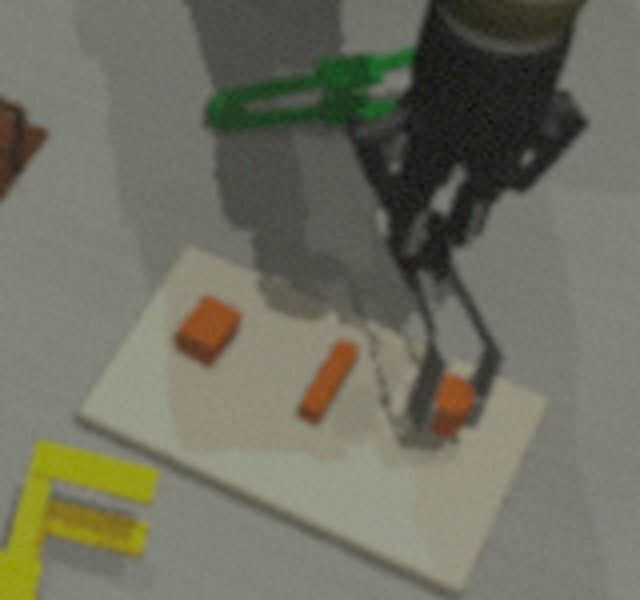

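Call:
drive_tool --plan "-0.6 0 -20 0 0 0 0;-0.6 0 -25 0 0 0 0;-0.6 4 -20 -4 0 2 0;-0.6 12 -10 -10 0 5 0;-0.6 20 0 -13 0 6 0;-0.6 26 0 -14 0 6 0;-0.6 29 0 -12 0 6 0;-0.6 32 0 -8 0 6 0"

```text
clock: 13.02
tcp_pos: [0.4604, 0.1729, 0.1822]
orientation: [-0.546, 0.546, -0.452, 0.447]
wrist_force: [0.9, -1.0, -0.1]
finger_gap: 0.0259
```

```bash
python3 go.py .460 -.327 .18 -13.6
```

```text
TCP [0.4604 0.1729 0.1822] yaw 11.08 shift [490.5  -0.  -96.5] rot [ 0.36 24.68 -0.26]
13.025 gap 0.0259 F [ 0.9  -0.98 -0.05] j [ 0.19  0.18 -0.24  1.16  0.01  3.14]
```

Call:
drive_tool --plan "-0.6 30 0 -6 0 -2 0;-0.6 32 0 -6 0 0 0;-0.6 32 0 -6 0 0 0;-0.6 32 0 -6 0 0 0"

```text
clock: 13.52
tcp_pos: [0.4633, 0.0399, 0.1806]
orientation: [-0.553, 0.554, -0.443, 0.437]
wrist_force: [0.7, 0.0, -1.0]
finger_gap: 0.0261
```

```bash
python3 go.py .460 -.327 .18 -13.6;python3 -c "
from h import *
print(monitor.get_state()['joint_pos'])"
```

```text
TCP [0.4633 0.0399 0.1806] yaw 13.06 shift [356.6  -1.  -86.1] rot [ 0.43 26.65 -0.25]
13.525 gap 0.0261 F [ 0.69  0.05 -1.02] j [-0.09  0.13 -0.3   1.15  0.    2.82]
[-0.08954265  0.12827627 -0.30499914  1.14530823  0.00371255  2.82418664]
```

Call:
drive_tool --plan "-0.6 34 0 -8 0 0 0;-0.6 34 0 -8 0 0 0;-0.6 34 0 -8 0 0 0;-0.6 34 0 -8 0 0 0;-0.6 34 0 -7 0 3 0;-0.6 32 0 -5 0 4 0;-0.6 30 0 -2 0 4 0;-0.6 28 0 0 0 5 0"

```text
clock: 14.52
tcp_pos: [0.4637, -0.2337, 0.177]
orientation: [0.483, -0.486, 0.519, -0.511]
wrist_force: [0.4, 0.0, -1.6]
finger_gap: 0.0265
```

```bash
python3 go.py .460 -.327 .18 -13.6;python3 look.py w11
```

```text
TCP [ 0.4637 -0.2337  0.177 ] yaw -3.5 shift [93.4 -3.5  1.9] rot [ 0.61 10.1  -0.25]
14.525 gap 0.0265 F [ 0.4   0.03 -1.62] j [-0.62  0.24 -0.18  1.17 -0.    2.58]
14.525 [ 0.4637 -0.2337  0.177 ] [[-0.061, -0.01, 0.998], [-0.998, 0.006, -0.061], [-0.005, -1.0, -0.01]] 0.026513370467322682 [ 0.4   0.03 -1.62]
```

View pics/w11.png

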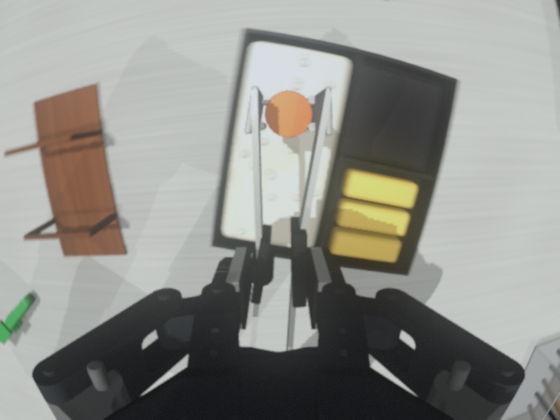

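```bash
python3 - <<'E'
from h import *
z=np.load("w11.npz");c={k:z[k] for k in('fx','fy','cx','cy','R','t')};p=z['p']
cs=[(247,30),(457,80),(408,274),(213,246)]
X=[onplane(c,*q,.034,True) for q in cs];print(np.round(X,4),np.mean(X,0))
for i in range(4): print(np.linalg.norm(X[i]-X[(i+1)%4]).round(4))
q=np.clip(p[30:200,320:470,::-1].astype(float)*2.5,0,255).astype(np.uint8)
cv2.imwrite("pics/z7.png",cv2.resize(q,None,fx=3.5,fy=3.5,interpolation=cv2.INTER_CUBIC))
E
```

```text
[[ 0.6115 -0.2134  0.034 ]
 [ 0.5652 -0.4116  0.034 ]
 [ 0.3643 -0.3651  0.034 ]
 [ 0.411  -0.1642  0.034 ]] [ 0.48802239 -0.28856561  0.034     ]
0.2035
0.2062
0.2063
0.2065
```

View pics/z7.png

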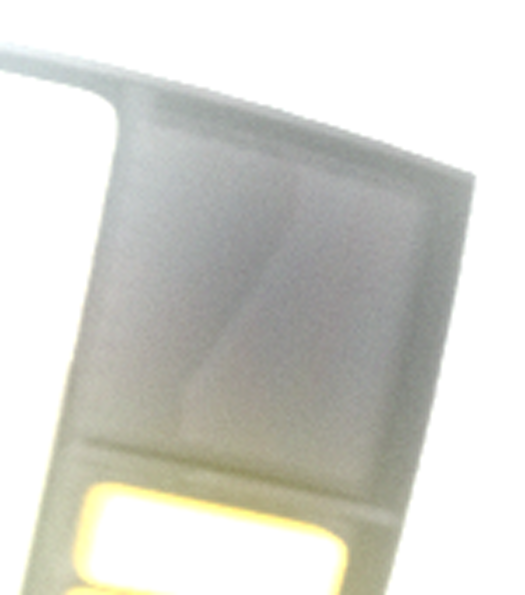

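```bash
python3 - <<'E'
from h import *
z=np.load("w11.npz");c={k:z[k] for k in('fx','fy','cx','cy','R','t')};p=z['p']
print(onplane(c,391.4,119.4,.004,True))
# held round in tool frame
P=np.array([.4637,-.2337,.177]);a=np.radians(-3.5);f=np.array([np.cos(a),np.sin(a),0]);L=np.array([-np.sin(a),np.cos(a),0])
X=onplane(c,288,113.5,.177-.0435,True)-P;print(X@f,X@L)
E
```

```text
[ 0.52394876 -0.35023438  0.004     ]
0.07020855972139242 -0.004403292682647392
```

```bash
python3 go.py .4578 -.330 .177 -13.6
```

```text
TCP [ 0.4643 -0.2371  0.1769] yaw -3.8 shift [93.1 -0.3 -0.3] rot [ 0.55  9.8  -0.09]
14.575 gap 0.0263 F [ 0.74 -3.92 -1.19] j [-0.62  0.24 -0.18  1.16 -0.    2.58]
```

Call:
drive_tool --plan "-0.6 26 0 -2 0.3 4 0;-0.6 26 0 0 0.3 4 0;-0.6 20 0 0 0 2 0;-0.6 10 0 0 0 0 0;-0.6 0 0 0 0 0 0"

```text
clock: 15.2
tcp_pos: [0.4489, -0.3203, 0.1749]
orientation: [0.436, -0.434, 0.559, -0.556]
wrist_force: [-0.1, -0.3, -0.9]
finger_gap: 0.0265
```

```bash
python3 go.py .4578 -.330 .100 -13.6; python3 look.py w12
```

```text
TCP [ 0.4489 -0.3203  0.1749] yaw -14.06 shift [ 7.6 74.9 11.2] rot [ 0.11 -0.46 -0.23]
15.2 gap 0.0265 F [-0.07 -0.28 -0.92] j [-0.77  0.29 -0.11  1.17  0.    2.62]
15.2 [ 0.4489 -0.3203  0.1749] [[-0.243, -0.001, 0.97], [-0.97, 0.004, -0.243], [-0.004, -1.0, -0.002]] 0.026478379696965072 [-0.07 -0.28 -0.92]
```

View pics/w12.png

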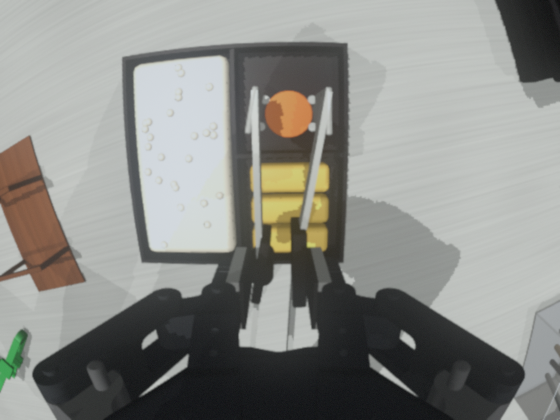

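```bash
python3 - <<'E'
from h import *
z=np.load("w12.npz");c={k:z[k] for k in('fx','fy','cx','cy','R','t')};p=z['p']
cs=[(123.5,57.5),(347.5,43.5),(343.5,263),(142,263)]
X=np.array([onplane(c,*q,.034,True) for q in cs]);print(X.round(4),X.mean(0))
for i in range(4): print(np.linalg.norm(X[i]-X[(i+1)%4]).round(4))
C=X.mean(0);x=(X[0]+X[1]-X[2]-X[3])[:2];print('yaw',np.degrees(np.arctan2(x[1],x[0])))
q=np.clip(p[35:170,225:355,::-1].astype(float)*3,0,255).astype(np.uint8)
cv2.imwrite("pics/z8.png",cv2.resize(q,None,fx=4,fy=4,interpolation=cv2.INTER_CUBIC))
E
```

```text
[[ 0.6125 -0.2093  0.034 ]
 [ 0.5663 -0.4114  0.034 ]
 [ 0.3625 -0.3644  0.034 ]
 [ 0.4098 -0.161   0.034 ]] [ 0.48777893 -0.28653643  0.034     ]
0.2073
0.2091
0.2088
0.2084
yaw -13.193268331124907
```

View pics/z8.png

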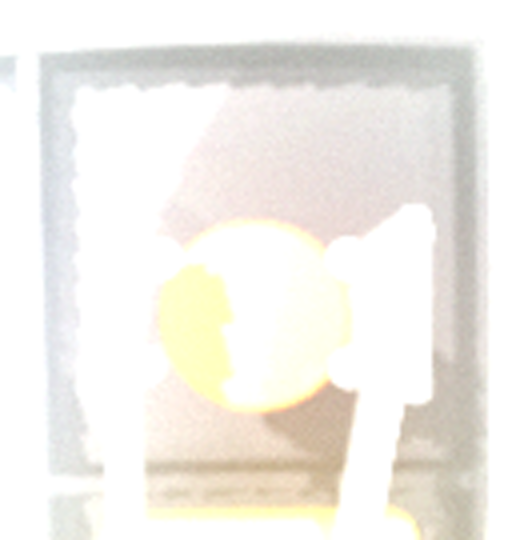

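Call:
drive_tool --plan "-0.6 8 0 11 0 0 0;-0.6 0 15 0 0 0 0;-0.6 0 20 0 0 0 0;-0.6 0 20 0 0 0 0;-0.6 0 10 0 0 0 0;-0.6 0 0 0 0 0 0"

```text
clock: 16.0
tcp_pos: [0.459, -0.3273, 0.1049]
orientation: [0.437, -0.436, 0.559, -0.554]
wrist_force: [0.8, 0.3, -1.0]
finger_gap: 0.0262
```

```bash
python3 go.py .4578 -.330 .0725 -13.6; python3 look.py w13
```

```text
TCP [ 0.459  -0.3273  0.1049] yaw -13.74 shift [ 3.1 32.4 -0.4] rot [ 0.23 -0.14 -0.34]
16.0 gap 0.0262 F [ 0.75  0.32 -1.  ] j [-0.76  0.36 -0.19  1.02  0.    2.62]
16.0 [ 0.459  -0.3273  0.1049] [[-0.238, -0.002, 0.971], [-0.971, 0.007, -0.238], [-0.006, -1.0, -0.004]] 0.026205834998812495 [ 0.75  0.32 -1.  ]
```

View pics/w13.png

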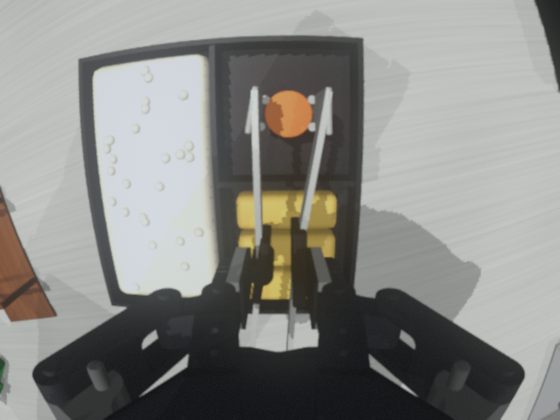

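Call:
drive_tool --plan "-0.6 1 10 0 0.2 0 -0.3;-0.6 0 10 0 0 0 0;-0.6 0 6 0 0 0 0;-0.6 0 0 0 0 0 0"

```text
clock: 16.55
tcp_pos: [0.4597, -0.3292, 0.0791]
orientation: [-0.437, 0.436, -0.555, 0.557]
wrist_force: [0.8, 0.8, -1.6]
finger_gap: 0.0265
```

```bash
python3 go.py .4578 -.330 .0718 -13.6
```

```text
TCP [ 0.4597 -0.3292  0.0791] yaw -13.74 shift [ 1.2  7.3 -1.7] rot [-0.16 -0.14  0.08]
16.55 gap 0.0265 F [ 0.84  0.83 -1.6 ] j [-0.76  0.38 -0.24  0.95  0.    2.62]
```

Call:
drive_tool --plan "-0.6 0 3 0 0 0 0;-0.6 0 2 0 0 0 0;-0.6 0 0 0 0 0 0"

```text
clock: 16.92
tcp_pos: [0.46, -0.3296, 0.0742]
orientation: [-0.437, 0.436, -0.555, 0.558]
wrist_force: [0.6, 0.0, -0.4]
finger_gap: 0.0264
```

Call:
drive_tool --plan "-0.6 0 1 0 0 0 0;-0.6 0 0 0 0 0 0"

```text
clock: 17.18
tcp_pos: [0.4602, -0.3297, 0.0734]
orientation: [-0.437, 0.436, -0.555, 0.558]
wrist_force: [-0.4, -0.3, -1.1]
finger_gap: 0.0265
```

Call:
drive_tool --plan "-0.6 0 1 0 0 0 0;-0.6 0 0 0 0 0 0"

```text
clock: 17.42
tcp_pos: [0.4603, -0.3298, 0.0724]
orientation: [-0.437, 0.436, -0.555, 0.558]
wrist_force: [-1.0, -0.1, -1.0]
finger_gap: 0.0262
```

Call:
drive_tool --plan "-0.6 0 0.7 0 0 0 0;-0.6 0 0 0 0 0 0"

```text
clock: 17.68
tcp_pos: [0.4603, -0.3298, 0.0717]
orientation: [-0.437, 0.436, -0.555, 0.558]
wrist_force: [0.4, 0.3, -0.7]
finger_gap: 0.026
```

Call:
drive_tool --plan "-0.6 0 0.7 0 0 0 0;-0.6 0 0 0 0 0 0"

```text
clock: 17.92
tcp_pos: [0.4604, -0.3299, 0.0711]
orientation: [-0.437, 0.436, -0.554, 0.558]
wrist_force: [-0.3, 0.4, -0.8]
finger_gap: 0.0262
```

```bash
python3 look.py w14;  python3 - <<'E'
from h import *
p,d=cams.read_camera('scene');cv2.imwrite("pics/s14.png",cv2.resize(p[120:240,140:290,::-1],None,fx=5,fy=5,interpolation=cv2.INTER_CUBIC))
E
```

```text
17.925 [ 0.4604 -0.3299  0.0711] [[-0.238, 0.004, 0.971], [-0.971, -0.003, -0.238], [0.002, -1.0, 0.004]] 0.026178602664807135 [-0.32  0.42 -0.8 ]
```

View pics/w14.png

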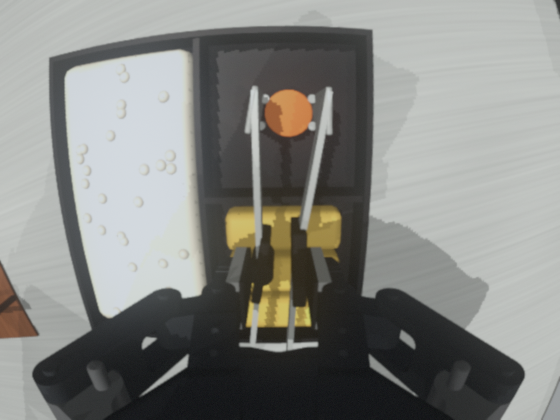

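View pics/s14.png

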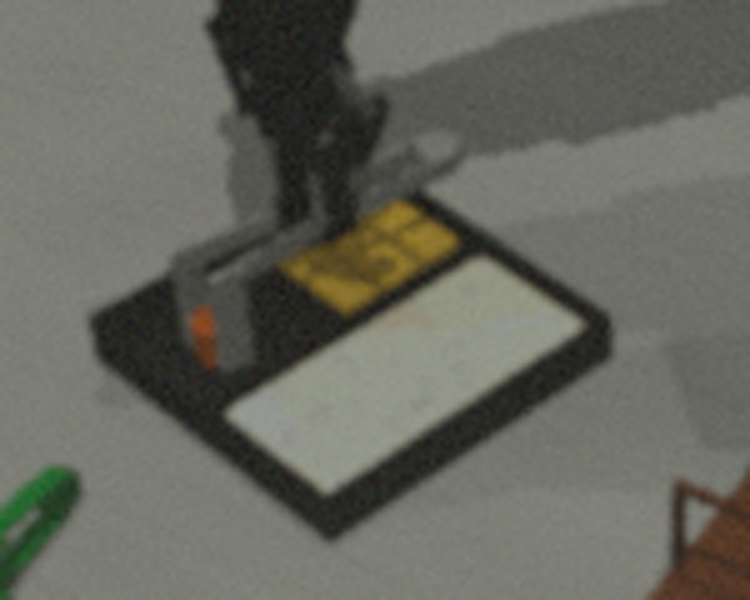

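Call:
drive_tool --plan "-0.6 0 0.7 0 0 0 0;-0.6 0 0 0 0 0 0"

```text
clock: 18.27
tcp_pos: [0.4604, -0.3299, 0.0705]
orientation: [-0.437, 0.436, -0.554, 0.558]
wrist_force: [0.0, 0.8, 0.0]
finger_gap: 0.0262
```

Call:
drive_tool --plan "-0.6 0 0.6 0 0 0 0;-0.6 0 0 0 0 0 0"

```text
clock: 18.52
tcp_pos: [0.4603, -0.33, 0.0701]
orientation: [-0.437, 0.436, -0.554, 0.558]
wrist_force: [0.0, 0.1, 0.3]
finger_gap: 0.0259
```

```bash
python3 look.py w15; python3 - <<'E'
from h import *
for n in('w10','w13','w14','w15'):
    z=np.load(n+".npz");p=z['p'].astype(int);m=((p[:,:,0]-p[:,:,2])>60).astype(np.uint8)[80:150,258:318]
    k,l,st,ce=cv2.connectedComponentsWithStats(m);i=1+st[1:,4].argmax();print(n,ce[i]+[258,80],st[i], z['d'][113,288])
s=[]
for i in range(4): s.append(monitor.get_state()['wrist_force']);cams.read_camera('top')
print(np.mean(s,0))
E
```

```text
18.525 [ 0.4603 -0.33    0.0701] [[-0.238, 0.004, 0.971], [-0.971, -0.004, -0.238], [0.003, -1.0, 0.005]] 0.02592573116374784 [0.04 0.07 0.31]
w10 [288.13203079 113.73593843] [   7   11   47   46 1689] 0.18458472
w13 [288.22416714 113.44381705] [   7   10   48   48 1771] 0.18323544
w14 [288.1558296 112.5190583] [   7    9   48   48 1784] 0.18175033
w15 [288.1637883  111.40557103] [   7    8   48   48 1795] 0.18172385
[-0.5192273   0.04028669  0.34958649]
```

Call:
drive_tool --plan "-0.5 0 -0.5 0 0 0 0;-0.42 0 0 0 0 0 0;-0.38 0 0 0 0 0 0;-0.35 0 0 0 0 0 0;-0.3 0 0 0 0 0 0;-0.25 0 0 0 0 0 0"

```text
clock: 19.52
tcp_pos: [0.4604, -0.3299, 0.0703]
orientation: [-0.437, 0.436, -0.554, 0.558]
wrist_force: [-0.3, 0.0, -0.2]
finger_gap: 0.0318
```

```bash
python3 look.py w16
```

```text
19.525 [ 0.4604 -0.3299  0.0703] [[-0.238, 0.004, 0.971], [-0.971, -0.003, -0.238], [0.002, -1.0, 0.005]] 0.03175197388677862 [-0.3   0.03 -0.23]
```

View pics/w16.png

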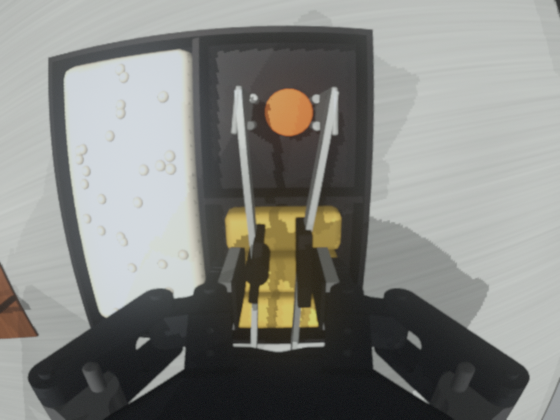

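Call:
drive_tool --plan "-0.18 0 0 0 0 0 0;-0.1 0 0 0 0 0 0;-0.04 0 0 0 0 0 0;-0.02 0 0 0 0 0 0;-0.02 0 0 0 0 0 0"

```text
clock: 20.2
tcp_pos: [0.4604, -0.3299, 0.0702]
orientation: [-0.437, 0.436, -0.554, 0.558]
wrist_force: [-0.7, -1.1, 0.2]
finger_gap: 0.042
```

```bash
python3 look.py w17
```

```text
20.2 [ 0.4604 -0.3299  0.0702] [[-0.238, 0.004, 0.971], [-0.971, -0.003, -0.238], [0.002, -1.0, 0.004]] 0.04198888721387262 [-0.75 -1.12  0.18]
```

View pics/w17.png

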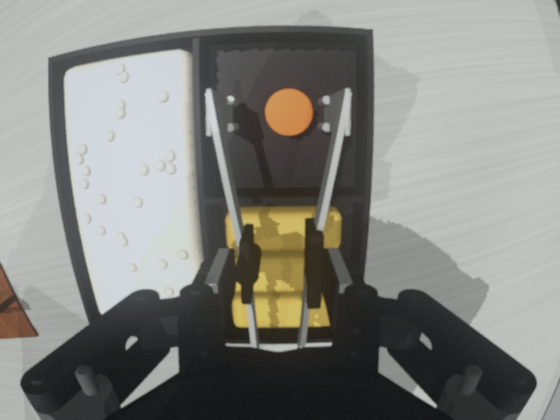

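Call:
drive_tool --plan "-0.02 0 -4 0 0 0 0;-0.02 0 -8 0 0 0 0;-0.02 0 -12 0 0 0 0;-0.02 0 -15 0 0 0 0;-0.02 0 -20 0 0 0 0;-0.02 0 -20 0 0 0 0;-0.02 0 -15 0 0 0 0;-0.02 0 -5 0 0 0 0"

```text
clock: 21.25
tcp_pos: [0.4606, -0.3301, 0.1779]
orientation: [-0.437, 0.436, -0.553, 0.559]
wrist_force: [-0.3, -0.4, -1.0]
finger_gap: 0.0417
```

```bash
python3 look.py w18;python3 go.py .486 .0062 .17 2
```

```text
21.25 [ 0.4606 -0.3301  0.1779] [[-0.238, 0.006, 0.971], [-0.971, -0.006, -0.238], [0.004, -1.0, 0.008]] 0.041692926290141506 [-0.27 -0.45 -0.99]
TCP [ 0.4607 -0.3302  0.1781] yaw -13.74 shift [-332.8    6.2  -55.4] rot [ -0.42 -15.74   0.31]
21.3 gap 0.0416 F [-0.04 -0.09 -0.78] j [-0.76  0.31 -0.08  1.17  0.    2.62]
```

View pics/w18.png

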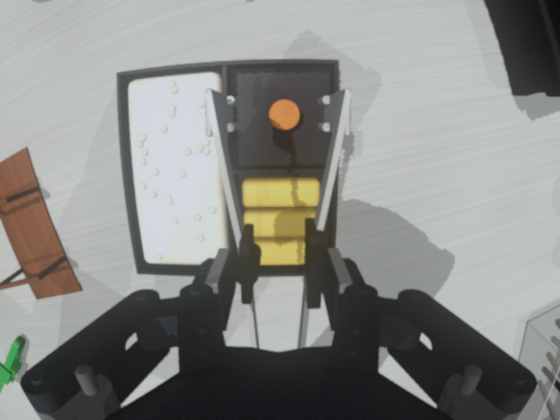

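Call:
drive_tool --plan "-0.02 -12 0 -2 0 -3 0;-0.02 -22 0 -3 0 -4 0;-0.02 -30 0 -2 0 -4 0;-0.02 -34 0 1 0 -4 0;-0.02 -34 0 2 0 0 0;-0.02 -34 0 2 0 0 0;-0.02 -34 0 2 0 0 0;-0.02 -34 0 2 0 0 0"

```text
clock: 22.3
tcp_pos: [0.464, -0.0834, 0.1705]
orientation: [-0.51, 0.511, -0.49, 0.487]
wrist_force: [-0.0, 0.2, -0.5]
finger_gap: 0.0419
```

```bash
python3 go.py .486 .0062 .16 2
```

```text
TCP [ 0.464  -0.0834  0.1705] yaw 2.5 shift [-88.6  10.6  26. ] rot [ 0.2   0.5  -0.14]
22.3 gap 0.0419 F [-0.    0.17 -0.52] j [-0.35  0.14 -0.31  1.12  0.    2.75]
```

Call:
drive_tool --plan "-0.02 -30 0 8 0 0 0;-0.02 -25 0 8 0 0 0;-0.02 -16 0 6 0 0 0;-0.02 -8 0 3 0 0 0;-0.02 0 0 0 0 0 0;-0.02 0 0 0 0 0 0"

```text
clock: 23.05
tcp_pos: [0.4799, 0.0049, 0.1664]
orientation: [-0.512, 0.516, -0.49, 0.481]
wrist_force: [0.0, 0.2, 0.2]
finger_gap: 0.0419
```

```bash
python3 go.py .486 .0062 .15 2
```

```text
TCP [0.4799 0.0049 0.1664] yaw 3.34 shift [-0.8 16.4  6.4] rot [ 0.72  1.33 -0.3 ]
23.05 gap 0.0419 F [0.   0.17 0.16] j [-0.16  0.17 -0.29  1.12  0.    2.92]
```

Call:
drive_tool --plan "-0.02 -1 8 6 0.7 1.3 -0.3;-0.02 0 8 0 0 0 0;-0.02 0 0 0 0 0 0"

```text
clock: 23.42
tcp_pos: [0.4857, 0.005, 0.1488]
orientation: [-0.508, 0.508, -0.492, 0.492]
wrist_force: [-0.9, -0.7, -1.0]
finger_gap: 0.0421
```

```bash
python3 go.py .486 .0062 .0748 2; python3 look.py w19
```

```text
TCP [0.4857 0.005  0.1488] yaw 1.82 shift [-1.2 74.   0.3] rot [ 0.01 -0.18  0.03]
23.425 gap 0.0421 F [-0.88 -0.67 -0.97] j [-0.15  0.18 -0.32  1.07 -0.    2.96]
23.425 [0.4857 0.005  0.1488] [[0.032, -0.0, 0.999], [-0.999, -0.0, 0.032], [0.0, -1.0, -0.0]] 0.04207960905850007 [-0.88 -0.67 -0.97]
```

View pics/w19.png

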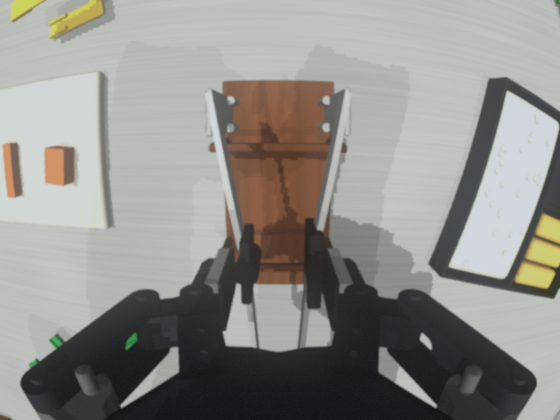

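Call:
drive_tool --plan "-0.02 -1 10 0 0 -0.2 0;-0.02 0 15 0 0 0 0;-0.02 0 20 0 0 0 0;-0.02 0 15 0 0 0 0;-0.02 0 6 0 0 0 0;-0.02 0 0 0 0 0 0"

```text
clock: 24.22
tcp_pos: [0.4851, 0.006, 0.078]
orientation: [-0.508, 0.509, -0.491, 0.491]
wrist_force: [0.2, 0.0, -1.8]
finger_gap: 0.0421
```

```bash
python3 go.py .486 .0062 .0748 2
```

```text
TCP [0.4851 0.006  0.078 ] yaw 2.03 shift [-0.1  3.2  0.9] rot [0.07 0.03 0.01]
24.225 gap 0.0421 F [ 0.17  0.02 -1.78] j [-0.15  0.24 -0.43  0.9  -0.    2.95]
```

Call:
drive_tool --plan "-0.02 0 1.5 1 0 0 0;-0.02 0 1 0 0 0 0;-0.02 0 0 0 0 0 0"

```text
clock: 24.6
tcp_pos: [0.4873, 0.0059, 0.0764]
orientation: [0.509, -0.509, 0.491, -0.492]
wrist_force: [0.1, 0.9, -1.7]
finger_gap: 0.0421
```

Call:
drive_tool --plan "-0.02 0 0.7 0 0 0 0;-0.02 0 0 0 0 0 0"

```text
clock: 24.85
tcp_pos: [0.4876, 0.0059, 0.0761]
orientation: [0.509, -0.508, 0.49, -0.492]
wrist_force: [0.2, 0.6, -0.6]
finger_gap: 0.0423
```

```bash
python3 go.py .486 .0062 .0748 2
```

```text
TCP [0.4876 0.0059 0.0761] yaw 2.03 shift [-0.3  1.3 -1.6] rot [-0.12  0.03  0.05]
24.85 gap 0.0423 F [ 0.21  0.64 -0.59] j [-0.15  0.25 -0.43  0.89 -0.    2.95]
```

Call:
drive_tool --plan "-0.02 0 1.5 -1.6 0 0 0;-0.02 0 0 0 0 0 0"

```text
clock: 25.1
tcp_pos: [0.4863, 0.0058, 0.0749]
orientation: [0.509, -0.508, 0.49, -0.492]
wrist_force: [-0.4, -0.7, -0.3]
finger_gap: 0.0417
```

Call:
drive_tool --plan "-0.02 0 0.5 0 0 0 0;-0.02 0 0 0 0 0 0"

```text
clock: 25.35
tcp_pos: [0.4863, 0.0058, 0.0748]
orientation: [0.509, -0.508, 0.49, -0.492]
wrist_force: [0.6, 0.1, -0.2]
finger_gap: 0.042
```

Call:
drive_tool --plan "0 0 0.3 0 0 0 0;0.02 0 0 0 0 0 0;0.05 0 0 0 0 0 0;0.1 0 0 0 0 0 0;0.2 0 0 0 0 0 0;0.4 0 0 0 0 0 0;0.7 0 0 0 0 0 0;1 0 0 0 0 0 0"

```text
clock: 26.35
tcp_pos: [0.4862, 0.0058, 0.0741]
orientation: [0.509, -0.508, 0.49, -0.492]
wrist_force: [0.3, 0.2, 0.5]
finger_gap: 0.0851
```

Call:
drive_tool --plan "1 0 0 0 0 0 0;1 0 0 0 0 0 0;1 0 -8 0 0 0 0;1 0 -20 0 0 0 0;1 0 -30 0 0 0 0;1 0 -30 0 0 0 0;1 0 -30 0 0 0 0;1 0 0 0 0 0 0"

```text
clock: 27.35
tcp_pos: [0.4858, 0.0059, 0.1981]
orientation: [0.509, -0.508, 0.49, -0.492]
wrist_force: [0.3, 0.7, -0.4]
finger_gap: 0.0855
```

```bash
python3 look.py w20; python3 - <<'E'
from h import *
p,d=cams.read_camera('scene');cv2.imwrite("pics/s20.png",cv2.resize(p[120:300,140:350,::-1],None,fx=3.5,fy=3.3,interpolation=cv2.INTER_CUBIC))
E
```

```text
27.35 [0.4858 0.0059 0.1981] [[0.035, 0.004, 0.999], [-0.999, -0.001, 0.035], [0.001, -1.0, 0.004]] 0.08554384831843842 [ 0.27  0.67 -0.38]
```

View pics/w20.png

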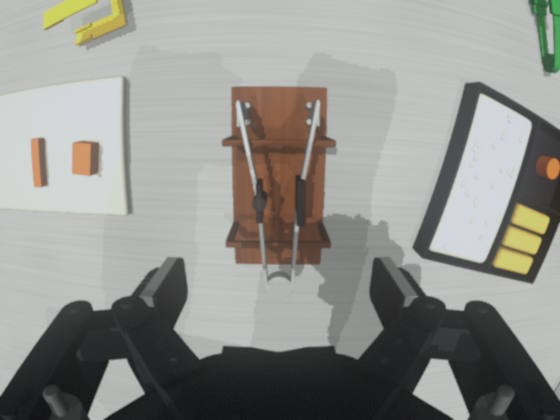

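View pics/s20.png

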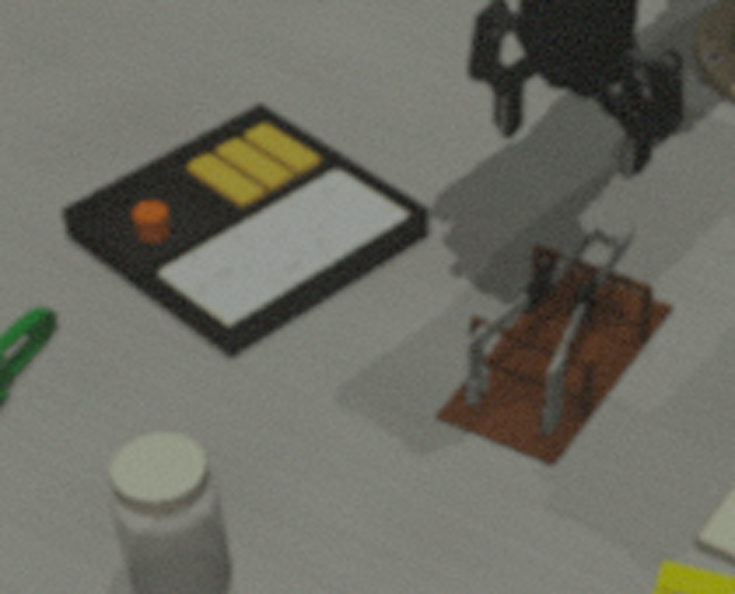

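Both pictures agree. The tongs lie across both bars with their jaws open (wrist view: grips at (260,203) and (300,200), bars at rows 142 and 240). The round stands upright in the empty compartment (scene crop: (151,220)), and the gripper is clear.

```bash
python3 -c "
from workcell import job,monitor
print(job.hand_in(), monitor.get_state()['clock'])"
```

```text
the job is handed in; nothing more can be done
the job is handed in; nothing more can be done
```

The carrot round is in the lunch box's empty compartment, and the tongs are back across both bars of their rest. I handed the job in at about 27.4 s of the 64 s allowed; hand-in gives no verdict.

**Round:** I squeezed the tongs onto it with 20 N and lowered it until the wrist force showed about 1 N of floor contact. I then opened the tongs slowly and lifted clear. The last wrist and scene pictures show it upright on its flat face near the middle of the compartment. The robot itself never touched it.

**Tongs:** I released them at the pose where I had picked them up, to within about 0.5 mm. The last pictures show them on both bars with jaws open, and the gripper empty and clear.

**What did not go to plan:**
- **Wrist joint:** on the way to the box the last joint briefly read 3.14 rad, its range limit to the two decimals I printed. I can't rule out a tiny overshoot; I turned it back straight away.
- **Lowering:** the round met the floor slightly before I stopped, and was pressed with about 1 N. It did not move on release.
- **Box measurements:** the two camera estimates of the compartment's centre differed by about 5 mm, and I used a closer wrist view to settle it.

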